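# Index the mirror turntable by one hole

### The job

Turn the bench mirror one step: hook a fingertip under the pull ring of the turntable's spring index pin, lift the pin clear of its hole, swing the free end of the index arm exactly one hole towards the tall round instrument with the stacked flanges, and let the pin drop fully home in that hole. Lift the ring gently from underneath, without pinching it, and finish with the fingers clear of it. Leave the jar and the blank flange where they stand.

Things in the scene. Friction and masses are not known exactly. Their poses are not given: they have to be found in the camera images.
- turntable: Fixed base of the mirror turntable: grey foot 270 x 130 x 12 mm with a curved steel index sector (top 40 mm above the bench, 230 mm wide). Its five holes lie on an arc of radius 160 mm about the pivot, 0.262 rad (42 mm) apart. Origin: on the pivot axis at bench level. z up; -x points from the pivot to the middle hole, roughly away from the robot; +y is the right side seen from the robot.
- pivot (a point): Point on the vertical pivot axis of the index arm, 60 mm above the bench. A round mirror, 50 mm in diameter, stands on the axis above the arm, its top 123 mm above the bench.
- index_arm (a joint): Angle of the index arm (rad): 0 at the start, pin in the middle hole; positive when its free end (pin and ring) swings to the turntable's +y side. Next holes at +0.262 and -0.262, then +-0.524; stops at +-0.60. Locked while the pin is in a hole (1.5 mm play each way at the pin); else it swings against slight friction (under 1 N at the pin) and stays where it is left.
- index_pin (a joint): Height of the index pin above home (m): 0 fully home in a hole, about 0.014 when its round tip rides on the sector between holes, stop at 0.030. The pin, 9 mm in diameter, slides vertically in the arm's end. A spring pushes it down (3 N at home, 7 N at 30 mm, plus 0.8 N weight), so it drops into a hole by itself when let go above it.
- pull_ring: Rigid steel ring on top of the pin, moving with it: inner diameter 48 mm, wire 6 mm. Origin: its centre, 114 mm above the bench with the pin home. It slants 45 degrees, top leaning to the pivot. x: the ring's axis, the way a fingertip goes in (towards the pivot and 45 degrees down), free for 40 mm past the centre. z: in its plane, to its uppermost point. y: level, along its width.
- sleeve_top (a point): Centre of the top of the pin's sleeve (dark steel, 26 mm in diameter) at the free end of the index arm, on the pin's axis, 79 mm above the bench. The arm is an aluminium bar 26 mm wide, 160 mm from pivot to pin, its top 57 mm above the bench; the ring's centre lies 20 mm nearer to the pivot than the pin's axis.
- instrument_base (a point): Foot centre, at bench level, of the tall round instrument: stacked disc flanges and thin rods, brass, 100 mm in diameter, 190 mm high, bolted to the bench. It stands on one or the other side (+y or -y) of the turntable, and the arm's free end must swing to that side.
- camera_box: Bystander bolted to the bench on the other side of the turntable from the instrument: a white square camera housing 100 x 65 x 65 mm with a black lens, on a post, 145 mm high in all. Origin at its foot's centre.
- jar: Bystander, loose: small glass jar, 48 mm in diameter, 62 mm high, beside the turntable. Origin at the centre of its underside.
- blank_flange: Bystander, loose: steel disc 54 mm in diameter with a stub, 40 mm high, beside the turntable. Origin at the centre of its underside.
Not all that is in view belongs to the job. What is meant by the part that bears instrument_base is not purple, and is the smaller of those in its own colour.

How it is judged:
On the way:
1. the pin is lifted clear of the middle hole (more than 12 mm) while the arm still stands at that hole (within 0.08 rad) (value of joint index_pin above 0.012 m and value of joint index_arm between -0.08 and 0.08 rad), for 0.04 s.
At the end, for the whole second after the job is handed in: The arm stands at the next hole on the instrument's side (0.262 rad from the start, within 0.03), the pin is home in it (less than 2 mm up), the arm is at rest, and the jar and blank flange are within 15 mm of where they stood (((y of instrument_base in the frame of turntable above 0 m and value of joint index_arm between 0.232 and 0.292 rad) or (y of instrument_base in the frame of turntable below 0 m and value of joint index_arm between -0.292 and -0.232 rad)) and value of joint index_pin below 0.002 m and velocity of joint index_arm between -0.02 and 0.02 rad/s and distance of each of jar, blank_flange from where it was at the start of the episode below 0.015 m); the robot touches nothing.
It fails at once if the arm is swung away from the instrument by more than 0.13 rad, half a hole ((y of instrument_base in the frame of turntable above 0 m and value of joint index_arm below -0.13 rad) or (y of instrument_base in the frame of turntable below 0 m and value of joint index_arm above 0.13 rad)).
It fails at once if the arm is swung past the next hole by more than 0.13 rad, half a hole (0.392 rad from the start) ((y of instrument_base in the frame of turntable above 0 m and value of joint index_arm above 0.392 rad) or (y of instrument_base in the frame of turntable below 0 m and value of joint index_arm below -0.392 rad)).
It fails at once if the ring is pinched or forced (more than 25 N between fingers and ring) (contact force between the fingers and pull_ring above 25 N).
It fails at once if the jar is moved more than 15 mm or lifted (distance of jar from where it was at the start of the episode above 0.015 m).
It fails at once if the blank flange is moved more than 15 mm or lifted (distance of blank_flange from where it was at the start of the episode above 0.015 m).
It also fails if it takes over 48 s, if anything falls off the work surface, if the arm or the gripper's body presses on something with over 40 N, if the wrist force passes 120 N, or if a joint passes its speed limit or range.

### The arm

A 7-joint arm with a two-finger parallel gripper is mounted at the origin on the work surface. World frame = base frame: x ahead of the robot, y to its left, z up, the work surface at z = 0. Lengths are in m, angles in rad, forces in N, time in s.
With the tool pointing down it reaches from about 0.4 to 0.875 m from the base axis. Payload 4.4 kg.
Tool frame: the origin (TCP) lies at the very end of the fingers, on their centre line; the grasp point (between the pads) lies behind it (grasp_offset is the z of the grasp point in the tool frame, in m); z points along the fingers, y is the line along which they close (so a half turn about z gives the same grasp; the last joint's range is limited). The gripper opens to 85 mm and grips with 20 to 120 N. Pads are 22 mm wide; open, the fingers measure 114 mm over their backs; the gripper's body (76 mm by 85 mm) begins 54 mm behind the grasp point. The pads swing forward as they close: fully open they stand 13 mm farther back than shut.
Start: joints at [-1.308, 0.628, 0.038, 1.517, -0.027, 0.996, -0.02], TCP at [0.21, 0.615, 0.231] pointing down, gripper open.
Joint ranges: [-3.06, 3.06], [-0.37, 2.12], [-1.25, 1.32], [0.18, 2.47], [-1.1, 4.24], [0.23, 1.98], [-2.94, 2.94]. Speed limits (rad/s): [2.57, 2.57, 3.14, 3.14, 3.14, 3.14, 3.14].

### API

Orientations are given as a unit quaternion [x, y, z, w].
In Python, from cell import * gives the robot as it stands.
- The arm moves only by the shell command python3 -m crank 'ROWS'. ROWS is JSON, a list of rows, each a list of 7 numbers: the turn, a rotation vector about the tool's x, y, z in units of 6 degrees (1.0 is 6 degrees), then the shift along the tool's x, y, z in units of 40 mm (1.0 is 40 mm), then the finger opening in mm, from 0 to 85.4. A call has 1 to 5 rows; each row is the pose to reach, as a shift and turn from the pose commanded when the call began, along the tool's axes at that moment; what a row does not reach only later rows make up. A row lasts 1/12 s, in which the tool goes at most 41.7 mm and 7.16 degrees, less where a joint would pass 70% of its speed; a pose out of reach is approached as far as the arm can. A call with a gripper value outside its range is refused whole. The fingers move at their own pace and stop on an object; the grip force is fixed at half the most. Time passes only in rows, so rows that repeat a pose let the fingers close. It gives the time, the measured TCP pose, the force, the opening and the grip force at its end, in the units of the state.
- sense(): the state, without advancing time (a new reading comes with each control period).
- snapshot(name): name is "scene" or "top"; returns a dict with "image" (400x640x3 uint8, blue, green, red), "z_map" (400x640 float32, m along the optical axis (not along the pixel's ray), 0 where there is no reading), "vertical_fov" (degrees; the focal length in pixels is half the picture's height over the tangent of half this angle, whatever the lens; pixels are square), "cx", "cy" (the principal point, pixels), "k1" (the pictures are not rectified: a ray, as slopes to the right and down, at radius r is drawn at 1 + k1 r^2 times it, then the intrinsics apply), "camera_from_world" (4x4, takes a point from world to camera coordinates). Camera axes: x right, y down, z forward; pixel columns grow to the right and rows downward; lengths in m; the calibration is good to about 2 mm. A picture is of the moment at which its call begins.
- close_job(): hands the job in; it is judged then, once.
Trained networks look in the newest picture that a camera, given by its name, has taken for a name from the list of things; names that differ only in an ending like _2 or _b are one class to them, and where a whole thing is asked for, a point or a joint stands for the part that bears it (a point fixed in the world has none). Each returns a list of dicts, best first, with "p" (0 to 1); they miss things now and then, are a little off and sometimes report something else, mostly with a low value. They report only what shows in the picture. A call takes as long as a camera call. They do not tell look-alikes from the thing itself.
- boxes_of(camera, target): "extent" ([left, top, right, bottom] in pixels, round what is visible of it).
- trace(camera, target): "region" (400x640 bool, what is visible of it) and "extent" ([left, top, right, bottom] in pixels, round what is visible of it).
- mark_of(camera, target): "at" ([column, row] in pixels: a listed point, or the origin of a listed thing).
The state is a dict: "t": time; "q": joint angles; "joint_vel": joint speeds; "tau": joint torques, N m; "tool_pos": TCP position; "ee_rot": TCP orientation; "wrist_force": force on the tool from outside, world axes, zero at the start; "ft_torque": the same for the moment, N m; "opening": finger opening in m; "grip_force": force on a finger pad.
Only numpy, scipy, OpenCV 4.12 (cv2) and the standard library are available. Lean on these libraries where they do the work, as an engineer would, in place of code of your own. Each camera call takes 0.05 s, during which the arm holds its last target. There are 200 camera calls.

## Working session

There is one attempt and no reset: what is moved stays moved. The work goes in short steps, Python scripts to look and compute and a shell command to move; the robot and the scene stay as the last step left them, time stands still between calls to the robot, and variables do not carry over. Pictures are saved under pics/ and viewed, at most 10 in all, crops included, and the job is handed in when it is done.

```bash
ls; mkdir -p pics; cat > h.py <<'E'
from cell import *
import numpy as np, cv2
from scipy.spatial.transform import Rotation as R
def ray(s,u,v):
    f=200/np.tan(np.radians(s["vertical_fov"])/2)
    K=np.array([[f,0,s["cx"]],[0,f,s["cy"]],[0,0,1.]])
    x,y=(u-s["cx"])/f,(v-s["cy"])/f
    a,b=x,y
    for _ in range(30):
        k=1+s["k1"]*(a*a+b*b); a,b=x/k,y/k
    return np.array([a,b,1.])
def world(s,u,v,z=None):
    d=ray(s,u,v); z=z or s["z_map"][int(round(v)),int(round(u))]
    return (np.linalg.inv(s["camera_from_world"])@np.r_[d*z,1])[:3]
def at_height(s,u,v,h):
    M=np.linalg.inv(s["camera_from_world"]); o=M[:3,3]; d=M[:3,:3]@ray(s,u,v)
    return o+d*(h-o[2])/d[2]
def cloud(s):
    v,u=np.mgrid[0:400,0:640]; f=200/np.tan(np.radians(s["vertical_fov"])/2)
    x,y=(u-s["cx"])/f,(v-s["cy"])/f; a,b=x,y
    for _ in range(30):
        k=1+s["k1"]*(a*a+b*b); a,b=x/k,y/k
    z=s["z_map"]; P=np.stack([a*z,b*z,z,np.ones_like(z)],-1)
    return (P@np.linalg.inv(s["camera_from_world"]).T)[...,:3]
E
python3 - <<'E'
from h import *
for n in ("scene","top"):
    s=snapshot(n); cv2.imwrite(f"pics/{n}0.png",s["image"])
    print(n,s["vertical_fov"],s["k1"],np.linalg.inv(s["camera_from_world"])[:3].round(3).tolist())
    for t in ("pivot","pull_ring","sleeve_top","instrument_base","camera_box","jar","blank_flange","turntable"):
        hs={"pivot":.06,"pull_ring":.114,"sleeve_top":.079}
        for m in mark_of(n,t)[:3]:
            print(t,round(m["p"],2),np.round(m["at"]),at_height(s,*m["at"],hs.get(t,0)).round(4))
print(sense())
E
```

```text
pics
scene 54.16975170188372 0.03053643505901346 [[-0.63, 0.425, -0.65, 1.238], [0.776, 0.363, -0.515, 0.564], [0.017, -0.829, -0.559, 0.715]]
pivot 0.72 [327. 196.] [ 0.4656 -0.0104  0.06  ]
pivot 0.67 [330. 181.] [ 0.3915 -0.0539  0.06  ]
pull_ring 0.54 [299. 184.] [ 0.5312 -0.0606  0.114 ]
sleeve_top 0.64 [296. 199.] [ 0.5555 -0.051   0.079 ]
instrument_base 0.77 [434. 349.] [0.6923 0.4482 0.    ]
camera_box 0.95 [209. 180.] [ 0.5765 -0.4325  0.    ]
jar 0.56 [271. 193.] [ 0.4975 -0.2157  0.    ]
blank_flange 0.75 [368. 233.] [0.4646 0.1422 0.    ]
turntable 0.95 [326. 196.] [ 0.3975 -0.0662  0.    ]
top 45.87169032722534 -0.03532020561088238 [[0.001, -0.981, 0.192, 0.223], [-1.0, 0.003, 0.019, -0.012], [-0.019, -0.192, -0.981, 1.62]]
pivot 0.57 [346. 226.] [ 0.4063 -0.0544  0.06  ]
pull_ring 0.42 [290. 208.] [0.4595 0.1254 0.114 ]
pull_ring 0.39 [345. 181.] [ 0.5471 -0.0521  0.114 ]
sleeve_top 0.72 [343. 177.] [ 0.5704 -0.0462  0.079 ]
instrument_base 0.97 [206. 148.] [0.6976 0.441  0.    ]
instrument_base 0.86 [210. 186.] [0.5585 0.4217 0.    ]
instrument_base 0.76 [206. 235.] [
[... 228 characters left out ...]
{'t': 0.9, 'q': array([-1.30775321,  0.62835591,  0.03848628,  1.51740657, -0.02696869,
        0.99631805, -0.01998333]), 'joint_vel': array([-0.00168606,  0.00133137, -0.00065111,  0.00046064,  0.00173736,
       -0.00031384,  0.00060398]), 'tau': array([ 4.22252424e-05, -5.63268828e+01,  1.22517820e+00, -1.93784130e+01,
        1.08039528e-02,  1.58727555e-03, -1.01761040e-05]), 'tool_pos': array([0.20989451, 0.61518705, 0.23133967]), 'ee_rot': array([ 1.63672037e-01,  9.86514807e-01,  1.62686510e-05, -7.74666135e-06]), 'wrist_force': array([0.93958555, 0.39457048, 0.38545143]), 'ft_torque': array([-0.01083462, -0.02742145,  0.01376289]), 'grip_force': 0.0, 'opening': 0.08544869602824982}
```

View pics/scene0.png

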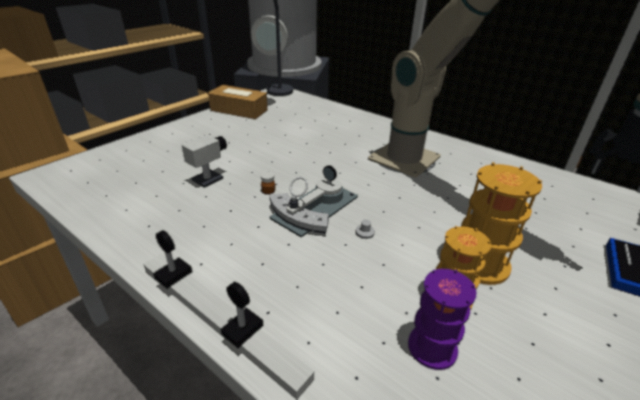

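View pics/top0.png

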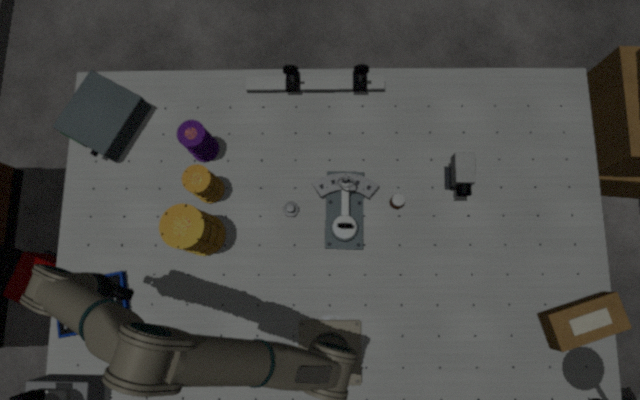

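The scene shows one turntable, ring at (299,186), with its hole sector. Look-alikes for the instrument are purple (440,320), large orange (505,225) and small orange (465,255). All three stand on the left (world +y), and I choose the small orange one. In the top view it is at (203,183), the big orange at (190,230) and the purple at (198,140). Next I check the choice in a crop and measure the ring and arm.

```bash
python3 - <<'E'
from h import *
S={}
for n in ("scene","top"):
    s=S[n]=snapshot(n); C=cloud(s)
    for t in ("turntable","pull_ring","jar","blank_flange","instrument_base","sleeve_top"):
        for m in trace(n,t)[:3]:
            r=m["region"]&(s["z_map"]>0); P=C[r]
            print(n,t,round(m["p"],2),np.round(m["extent"]),len(P),"lo",np.percentile(P,2,0).round(3),"hi",np.percentile(P,98,0).round(3),"med",np.median(P,0).round(3))
    b=(abs(C[...,0]-.49)<.16)&(abs(C[...,1]+.05)<.06)
    for lo,hi in ((.05,.0605),(.07,.085),(.09,.14)):
        P=C[b&(C[...,2]>lo)&(C[...,2]<hi)]
        for x0 in np.arange(.36,.62,.02):
            Q=P[abs(P[:,0]-x0)<.01]
            if len(Q)>2: print(n,lo,round(x0,2),len(Q),Q.mean(0).round(4),np.ptp(Q[:,1]).round(3))
a=cv2.resize(S["scene"]["image"][150:260,250:360],(400,400),interpolation=3)
b=cv2.resize(S["scene"]["image"][160:280,430:550],(400,400),interpolation=3)
cv2.imwrite("pics/crop.png",np.hstack([a,b]))
E
```

```text
scene turntable 0.82 [265. 163. 359. 236.] 3334 lo [ 0.353 -0.153  0.001] hi [0.604 0.046 0.115] med [ 0.531 -0.037  0.039]
scene pull_ring 0.59 [287. 176. 309. 195.] 89 lo [ 0.526 -0.08   0.099] hi [ 0.564 -0.027  0.138] med [ 0.539 -0.063  0.122]
scene blank_flange 0.67 [359. 220. 374. 238.] 233 lo [0.458 0.114 0.005] hi [0.499 0.158 0.042] med [0.483 0.14  0.015]
scene blank_flange 0.38 [288. 174. 312. 196.] 98 lo [ 0.527 -0.082  0.098] hi [ 0.564 -0.026  0.135] med [ 0.547 -0.061  0.114]
scene blank_flange 0.31 [268. 163. 360. 238.] 3341 lo [ 0.348 -0.15   0.001] hi [0.604 0.045 0.119] med [ 0.529 -0.038  0.039]
scene instrument_base 0.79 [459. 164. 540. 283.] 5493 lo [0.326 0.371 0.003] hi [0.45  0.495 0.263] med [0.414 0.45  0.193]
scene instrument_base 0.65 [266. 161. 358. 236.] 3359 lo [ 0.349 -0.153  0.   ] hi [0.604 0.045 0.115] med [ 0.529 -0.039  0.039]
scene instrument_base 0.62 [434. 226. 492. 288.] 2102 lo [0.431 0.376 0.074] hi [0.589 0.462 0.183] med [0.558 0.424 0.177]
scene sleeve_top 0.98 [287. 165. 342. 214.] 995 lo [ 0.31  -0.114  0.002] hi [ 0.582 -0.013  0.12 
[... 2407 characters left out ...]
0.0476  0.0572] 0.05
top 0.05 0.46 40 [ 0.4605 -0.0511  0.0561] 0.024
top 0.05 0.48 34 [ 0.4805 -0.0516  0.0562] 0.024
top 0.05 0.5 32 [ 0.5011 -0.053   0.056 ] 0.02
top 0.05 0.52 40 [ 0.5206 -0.0545  0.0562] 0.024
top 0.05 0.54 27 [ 0.5362 -0.0533  0.0561] 0.051
top 0.05 0.56 19 [ 0.5545 -0.055   0.0565] 0.027
top 0.05 0.58 9 [ 0.5829 -0.0554  0.0563] 0.024
top 0.07 0.56 19 [ 0.5582 -0.0554  0.0779] 0.024
top 0.09 0.4 61 [ 0.4034 -0.0509  0.1132] 0.045
top 0.09 0.42 11 [ 0.4108 -0.0496  0.1148] 0.042
top 0.09 0.52 18 [ 0.5265 -0.056   0.1344] 0.035
top 0.09 0.54 26 [ 0.5382 -0.0545  0.1248] 0.059
top 0.09 0.56 41 [ 0.561  -0.0555  0.1008] 0.052
top 0.09 0.58 4 [ 0.5726 -0.0542  0.0922] 0.01
```

View pics/crop.png

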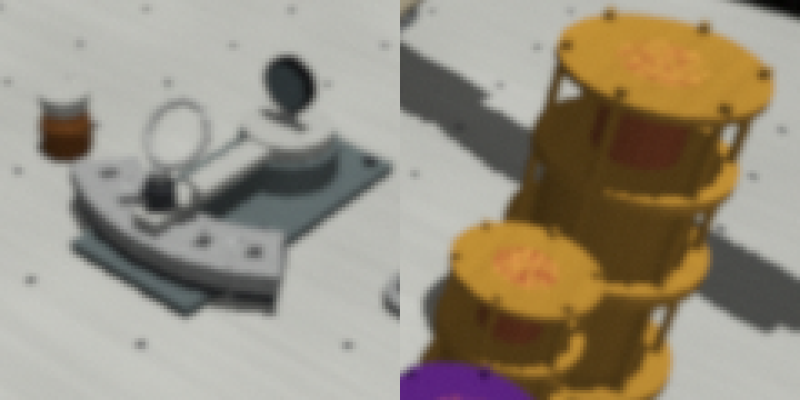

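Left crop (scene ring ~(299,186)): the ring leans its top towards the pivot, with the sleeve at (294,202). Right crop: the small orange instrument (top at about (467,240)) stands next to the much bigger orange one, so the target is the small one at world (0.54,0.42). That is turntable −y, so the free end must swing to world +y and index_arm goes to −0.262.

```bash
cat > rel.py <<'E'
# usage: rel.py d theta dz [lat]: tool along ring axis, TCP d past ring centre, arm swung theta towards +y, raised dz
import sys; from h import *
def tgt(d,th,dz,lat=0,piv=(.409,-.049),phi0=-.04,r=.140):
    p=phi0+th; c,s_=np.cos(p),np.sin(p)
    ctr=np.array([piv[0]+r*c,piv[1]+r*s_,.114+dz])
    z=np.array([-c,-s_,-1])/2**.5; y=np.array([-s_,c,0]); x=np.cross(y,z)
    return ctr+z*d+x*lat, R.from_matrix(np.c_[x,y,z])
def units(p,Rt,s=None):
    s=s or sense(); R0=R.from_quat(s["ee_rot"])
    return np.r_[(R0.inv()*Rt).as_rotvec()/np.radians(6),R0.inv().apply(p-s["tool_pos"])/.04].round(2)
if __name__=="__main__":
    a=list(map(float,sys.argv[1:])); s=sense(); p,Rt=tgt(*a)
    print(s["t"],"tgt",p.round(4),"rel",units(p,Rt,s).tolist(),"force",s["wrist_force"].round(1),"q",s["q"].round(2))
E
python3 -m crank '[[0,0,0,0,0,-1,20],[0,0,0,0,0,-2,0],[0,0,0,0,0,-3,0],[0,0,0,0,0,-4,0],[0,0,0,0,0,-5,0]]'
python3 rel.py -120 0 0; python3 rel.py -.12 0 .22
```

```text
t: 2.02
tool_pos: [0.2098, 0.6148, 0.4336]
ee_rot: [0.164, 0.987, 0.0, 0.0]
wrist_force: [0.1, 0.6, -0.0]
opening: 0.0252
grip_force: 0.0
2.0167 tgt [85.3338 -3.4478 84.9668] rel [1.09, 7.45, -2.61, -2046.75, 592.01, -2113.21] force [ 0.1  0.6 -0. ] q [-1.31  0.5   0.05  1.18 -0.03  1.46 -0.02]
2.0167 tgt [ 0.6337 -0.058   0.4189] rel [1.09, 7.45, -2.61, -15.46, -12.5, 0.36] force [ 0.1  0.6 -0. ] q [-1.31  0.5   0.05  1.18 -0.03  1.46 -0.02]
```

```bash
python3 -m crank '[[0,1,0,-1,-0.8,0,0],[0,2,0,-2,-1.6,0,0],[0,3,0,-3,-2.4,0,0],[0,4,0,-4,-3.2,0,0],[0,4,0,-5,-4,0,0]]'
python3 rel.py -.12 0 .1
```

```text
t: 2.43
tool_pos: [0.3268, 0.4346, 0.4294]
ee_rot: [0.165, 0.964, 0.034, -0.206]
wrist_force: [1.6, -1.5, -0.3]
opening: 0.0002
grip_force: 0.0
2.4333 tgt [ 0.6337 -0.058   0.2989] rel [1.6, 3.45, -2.37, -11.67, -9.07, -1.62] force [ 1.6 -1.5 -0.3] q [-0.75  0.43  0.01  1.39 -0.37  1.53  0.54]
```

```bash
python3 rel.py -.12 0 .16
```

```text
2.4333 tgt [ 0.6337 -0.058   0.3589] rel [1.6, 3.45, -2.37, -11.06, -9.07, -2.99] force [ 1.6 -1.5 -0.3] q [-0.75  0.43  0.01  1.39 -0.37  1.53  0.54]
```

```bash
python3 -m crank '[[0.1,0.2,-0.2,-0.75,-0.62,-0.1,0],[0.2,0.4,-0.4,-1.5,-1.25,-0.2,0],[0.3,0.6,-0.6,-2.2,-1.85,-0.3,0],[0.4,0.8,-0.8,-3,-2.5,-0.4,0],[0.5,1,-0.9,-3.7,-3.1,-0.6,0]]' | head -3
python3 rel.py -.12 0 .16
```

```text
t: 2.85
tool_pos: [0.4196, 0.273, 0.3923]
ee_rot: [0.107, 0.96, 0.026, -0.258]
2.85 tgt [ 0.6337 -0.058   0.3589] rel [1.02, 2.47, -1.4, -6.52, -6.9, -2.78] force [ 1.1  0.4 -0.3] q [-0.44  0.52  0.03  1.4  -0.32  1.67  0.98]
```

```bash
python3 -m crank '[[0.1,0.3,-0.2,-0.65,-0.7,-0.28,0],[0.2,0.5,-0.4,-1.3,-1.4,-0.55,0],[0.3,0.8,-0.6,-1.95,-2.1,-0.8,0],[0.4,1,-0.8,-2.6,-2.8,-1.1,0],[0.5,1.2,-0.9,-3.25,-3.5,-1.4,0]]' | head -3
python3 rel.py -.12 0 .1
```

```text
t: 3.27
tool_pos: [0.5262, 0.106, 0.3768]
ee_rot: [0.053, 0.946, 0.02, -0.319]
3.2667 tgt [ 0.6337 -0.058   0.2989] rel [0.5, 1.29, -0.49, -3.66, -3.78, -0.36] force [0.1 0.2 0.3] q [-0.17  0.73  0.05  1.11 -0.19  1.94  1.32]
```

```bash
python3 -m crank '[[0.1,0.1,-0.1,-0.73,-0.75,-0.1,0],[0.2,0.3,-0.2,-1.45,-1.5,-0.15,0],[0.3,0.6,-0.3,-2.2,-2.25,-0.2,0],[0.4,0.9,-0.4,-2.9,-3,-0.3,0],[0.5,1.3,-0.5,-3.66,-3.78,-0.36,0]]' | head -3
python3 rel.py -.08 0 0.05
```

```text
t: 3.68
tool_pos: [0.6114, -0.013, 0.337]
ee_rot: [0.047, 0.957, 0.026, -0.284]
3.6833 tgt [ 0.6054 -0.0569  0.2206] rel [0.56, 1.99, -0.34, -1.55, -1.17, 2.44] force [ 1.5 -0.6 -2. ] q [-0.12  0.89  0.37  0.9  -0.27  1.98  1.65]
```

```bash
python3 -m crank '[[0,0,0,-0.3,-0.25,0.6,0],[0.1,0,0,-0.6,-0.5,1.2,0],[0.2,0.3,-0.1,-1,-0.8,1.8,0],[0.3,0.6,-0.2,-1.3,-1,2.3,0],[0.4,1,-0.3,-1.55,-1.17,2.44,0]]' | head -3
python3 rel.py -.08 0 0
```

```text
t: 4.1
tool_pos: [0.6054, -0.0554, 0.2242]
ee_rot: [0.024, 0.943, 0.011, -0.332]
4.1 tgt [ 0.6054 -0.0569  0.1706] rel [0.12, 1.03, -0.05, -0.84, -0.04, 1.04] force [0.9 0.3 0.5] q [-0.08  1.03  0.35  0.95 -0.21  1.88  1.74]
```

```bash
python3 -m crank '[[0.1,0.5,0,-0.4,0,0.5,0],[0.1,1,0,-0.8,0,1,0],[0.12,1.03,-0.05,-0.84,-0.04,1.04,0],[0.12,1.03,-0.05,-0.84,-0.04,1.04,0],[0.12,1.03,-0.05,-0.84,-0.04,1.04,0]]' | head -6
python3 rel.py -.03 0 0
python3 - <<'E'
from h import *
s=snapshot("scene"); t=snapshot("top")
a=cv2.resize(s["image"][120:260,230:370],(400,400),interpolation=3)
b=cv2.resize(t["image"][120:240,285:405],(400,400),interpolation=3)
cv2.imwrite("pics/pre.png",np.hstack([a,b]))
E
```

```text
t: 4.52
tool_pos: [0.6079, -0.0569, 0.1742]
ee_rot: [0.019, 0.925, 0.007, -0.379]
wrist_force: [-0.1, -0.4, 0.8]
opening: -0.0002
grip_force: 0.0
4.5167 tgt [ 0.5701 -0.0554  0.1352] rel [-0.01, 0.07, -0.01, -0.01, 0.0, 1.36] force [-0.1 -0.4  0.8] q [-0.07  1.15  0.33  0.86 -0.2   1.94  1.74]
```

View pics/pre.png

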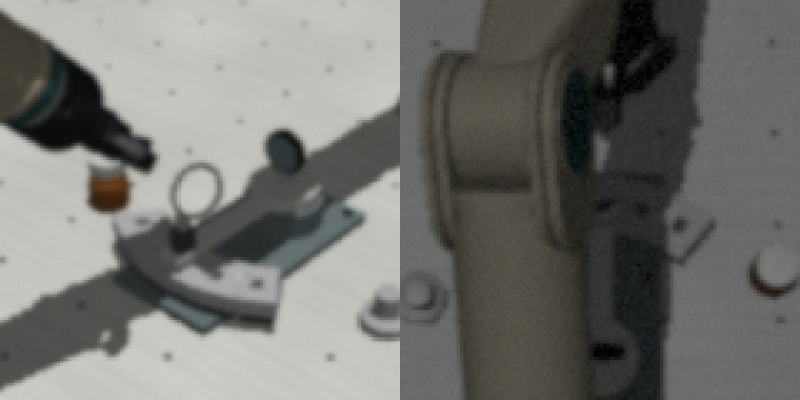

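The scene crop shows the closed fingertip at about (281,174), pointing at the ring at (298,188). The top view is blocked by the wrist. I insert along the ring axis.

```bash
python3 -m crank '[[0,0,0,0,0,0.45,0],[0,0,0,0,0,0.9,0],[0,0,0,0,0,1.3,0],[0,0,0,0,0,1.6,0],[0,0,0,0,0,1.6,0]]' | head -6
python3 rel.py .025 0 0
python3 - <<'E'
from h import *
from rel import tgt
s=snapshot("scene"); cv2.imwrite("pics/ins.png",cv2.resize(s["image"][140:240,240:340],(500,500),interpolation=3))
C=cloud(s); p,Rt=tgt(0,0,0); Q=Rt.inv().apply(C.reshape(-1,3)-p)
for m in trace("scene","pull_ring")[:2]:
    q=Q.reshape(400,640,3)[m["region"]]; q=q[(abs(q[:,2])<.02)&(np.linalg.norm(q,axis=1)<.045)]
    print(m["p"],len(q),np.percentile(q,[3,50,97],0).round(4).tolist())
E
```

```text
t: 5.03
tool_pos: [0.5617, -0.0544, 0.1294]
ee_rot: [0.019, 0.925, 0.008, -0.38]
wrist_force: [-0.1, 0.1, -1.2]
opening: -0.0001
grip_force: 0.0
5.0333 tgt [ 0.5312 -0.0539  0.0963] rel [0.0, 0.06, -0.0, -0.04, -0.02, 1.12] force [-0.1  0.1 -1.2] q [-0.09  1.11  0.33  1.1  -0.2   1.75  1.76]
```

View pics/ins.png

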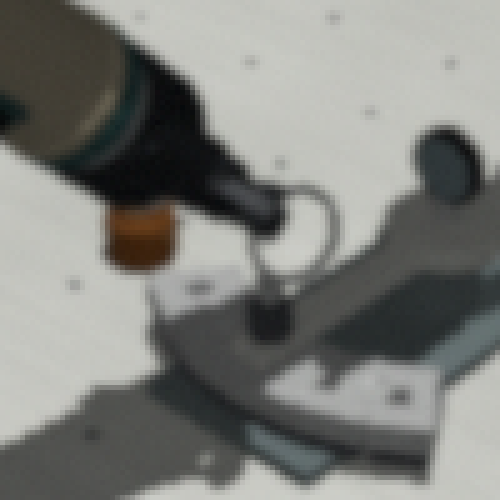

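The tip, at about (295,181), stands just before the ring's opening (ring centre about (299,186)), in line with it. I go on.

```bash
python3 -m crank '[[0,0,0,0,0,0.25,0],[0,0,0,0,0,0.5,0],[0,0,0,0,0,0.5,0]]' | head -6
python3 rel.py .025 0 0
```

```text
t: 5.38
tool_pos: [0.5486, -0.0542, 0.114]
ee_rot: [0.019, 0.925, 0.007, -0.38]
wrist_force: [0.3, 0.1, -0.3]
opening: 0.0003
grip_force: 0.0
5.3833 tgt [ 0.5312 -0.0539  0.0963] rel [-0.0, 0.06, -0.0, -0.0, -0.01, 0.62] force [ 0.3  0.1 -0.3] q [-0.1   1.11  0.33  1.15 -0.2   1.7   1.76]
```

```bash
python3 -m crank '[[0,0,0,0,0,0.3,0],[0,0,0,0,0,0.6,0],[0,0,0,0,0,0.6,0]]' | head -6
python3 -m crank '[[0,0,0,0.05,0,-0.05,0],[0,0,0,0.1,0,-0.1,0],[0,0,0,0.15,0,-0.15,0],[0,0,0,0.2,0,-0.2,0],[0,0,0,0.2,0,-0.2,0]]' | head -6
```

```text
t: 5.63
tool_pos: [0.5313, -0.0534, 0.0964]
ee_rot: [0.019, 0.925, 0.007, -0.38]
wrist_force: [0.3, -0.2, -0.7]
opening: -0.0004
grip_force: 0.0
t: 6.05
tool_pos: [0.5324, -0.0537, 0.1085]
ee_rot: [0.019, 0.925, 0.007, -0.379]
wrist_force: [0.9, 0.5, -0.2]
opening: -0.0004
grip_force: 0.0
```

```bash
python3 -m crank '[[0,0,0,0.03,0,-0.03,0],[0,0,0,0.06,0,-0.06,0],[0,0,0,0.09,0,-0.09,0],[0,0,0,0.12,0,-0.12,0],[0,0,0,0.12,0,-0.12,0]]' | head -6
```

```text
t: 6.47
tool_pos: [0.5317, -0.0536, 0.1145]
ee_rot: [0.019, 0.925, 0.007, -0.38]
wrist_force: [0.6, 0.1, -0.0]
opening: 0.0
grip_force: 0.0
```

```bash
python3 -m crank '[[0,0,0,0,0,0.15,0],[0,0,0,0,0,0.3,0],[0,0,0,0.05,0,0.3,0],[0,0,0,0.1,0,0.3,0],[0,0,0,0.1,0,0.3,0]]' | head -4
python3 - <<'E'
from h import *
s=snapshot("scene"); cv2.imwrite("pics/in2.png",cv2.resize(s["image"][140:240,240:340],(500,500),interpolation=3))
E
```

```text
t: 6.88
tool_pos: [0.5204, -0.053, 0.1081]
ee_rot: [0.018, 0.925, 0.007, -0.38]
wrist_force: [-0.1, -0.4, -3.7]
```

View pics/in2.png

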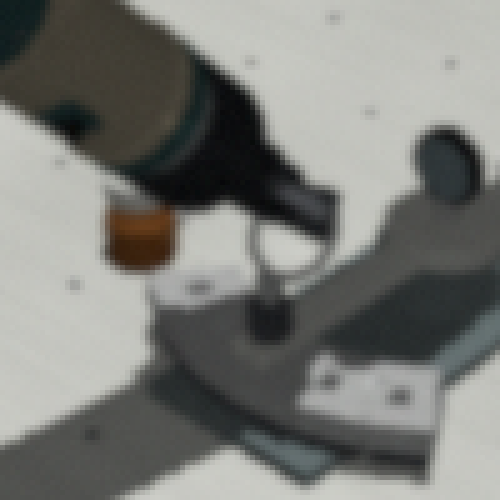

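The finger passes through the ring and touches its upper wire, with the tip at about (305,180). The 3.7 N reaction agrees. Now I lift vertically.

```bash
python3 -m crank '[[0,0,0,0.03,0,-0.03,0],[0,0,0,0.06,0,-0.06,0],[0,0,0,0.09,0,-0.09,0],[0,0,0,0.12,0,-0.12,0],[0,0,0,0.12,0,-0.12,0]]' | head -4
python3 -m crank '[[0,0,0,0.03,0,-0.03,0],[0,0,0,0.06,0,-0.06,0],[0,0,0,0.09,0,-0.09,0],[0,0,0,0.12,0,-0.12,0],[0,0,0,0.12,0,-0.12,0]]' | head -4
```

```text
t: 7.35
tool_pos: [0.5205, -0.0531, 0.1155]
ee_rot: [0.019, 0.925, 0.007, -0.38]
wrist_force: [0.8, -0.3, -4.3]
t: 7.77
tool_pos: [0.5204, -0.0531, 0.1223]
ee_rot: [0.019, 0.925, 0.007, -0.38]
wrist_force: [1.5, 0.3, -5.7]
```

```bash
python3 -m crank '[[0,0,0,0.03,0,-0.03,0],[0,0,0,0.06,0,-0.06,0],[0,0,0,0.09,0,-0.09,0],[0,0,0,0.13,0,-0.13,0],[0,0,0,0.13,0,-0.13,0]]' | head -4
python3 - <<'E'
from h import *
from rel import *
s=snapshot("scene"); C=cloud(s)
for m in trace("scene","pull_ring")[:2]:
    P=C[m["region"]]; print(m["p"],m["extent"],len(P),P.min(0),P.max(0))
cv2.imwrite("pics/lift.png",cv2.resize(s["image"][140:240,240:340],(500,500),interpolation=3))
s=sense(); R0=R.from_quat(s["ee_rot"]); piv=np.array([.409,-.049,0])
for th in (.13,.262):
    Z=R.from_euler("z",th); v=s["tool_pos"]-piv; print(units(piv+Z.apply(v),Z*R0,s).tolist())
E
```

```text
t: 8.18
tool_pos: [0.5204, -0.0531, 0.1298]
ee_rot: [0.019, 0.925, 0.007, -0.38]
wrist_force: [2.9, 0.5, -7.5]
0.6 [290.0, 177.1, 309.9, 187.8] 9 [ 0.54083847 -0.06269316  0.1198678 ] [ 0.56425778 -0.02570594  0.14593476]
[0.87, -0.0, -0.88, 0.02, 0.36, 0.02]
[1.76, -0.0, -1.78, 0.07, 0.72, 0.07]
```

View pics/lift.png

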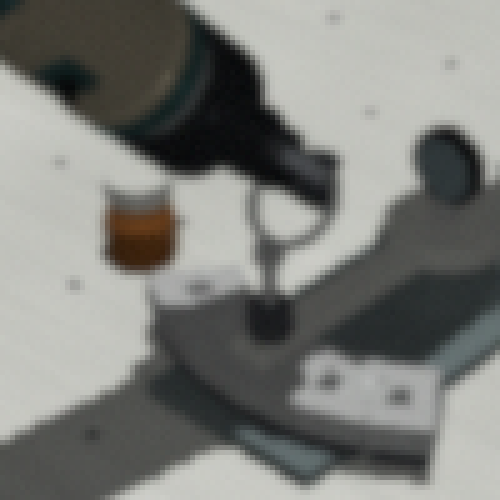

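The ring is lifted by about 20 mm, with its bottom at (294,188), and the pin stem shows above the sleeve. I swing half-way to world +y.

```bash
python3 -m crank '[[0.2,0,-0.2,0,0.09,0,0],[0.43,0,-0.44,0,0.18,0,0],[0.65,0,-0.66,0.01,0.27,0.01,0],[0.87,0,-0.88,0.02,0.36,0.02,0],[0.87,0,-0.88,0.02,0.36,0.02,0]]' | head -4
python3 - <<'E'
from h import *
s=snapshot("scene"); t=snapshot("top")
C=cloud(s)
b=(C[...,2]>.0515)&(C[...,2]<.0605)
for x0 in (.46,.48,.5,.52,.54):
    P=C[b&(abs(C[...,0]-x0)<.01)&(abs(C[...,1])<.12)]; print(x0,len(P),P.mean(0).round(4) if len(P) else 0,np.ptp(P[:,1]).round(3) if len(P) else 0)
cv2.imwrite("pics/mid.png",cv2.resize(s["image"][140:240,240:340],(500,500),interpolation=3))
E
```

```text
t: 8.7
tool_pos: [0.5194, -0.035, 0.1293]
ee_rot: [-0.045, 0.924, -0.017, -0.38]
wrist_force: [2.1, 2.1, -7.3]
0.46 37 [ 0.4598 -0.0412  0.0573] 0.025
0.48 35 [ 0.4794 -0.0384  0.0569] 0.029
0.5 42 [ 0.5002 -0.0354  0.0574] 0.027
0.52 40 [ 0.5208 -0.0326  0.0572] 0.027
0.54 23 [ 0.5389 -0.0256  0.0568] 0.022
```

View pics/mid.png

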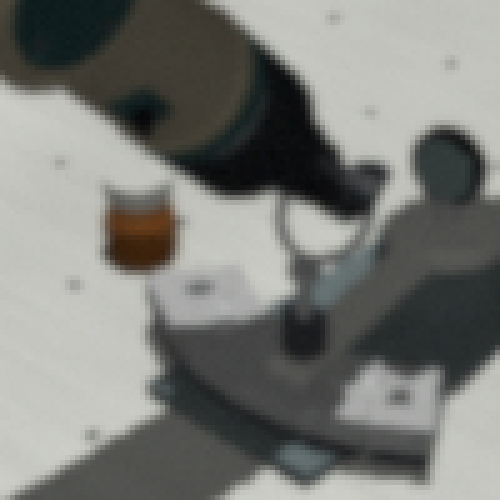

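The arm has moved about 0.155 rad to +y, with the sleeve at about (301,206) and the pin still up. I swing on by about 0.1 and measure against the starting bar line.

```bash
cat > ang.py <<'E'
from h import *
# bar rotation against start, scene camera: fit y of bar centre line about pivot
s=snapshot("scene"); C=cloud(s); piv=np.array([.409,-.0468])
def f():
    b=(C[...,2]>.0515)&(C[...,2]<.0605); d=C[...,:2]-piv; r=np.hypot(d[...,0],d[...,1])
    a=np.arctan2(d[...,1],d[...,0]); m=b&(r>.06)&(r<.135)&(abs(a)<.5)
    out=[]
    for r0 in np.arange(.065,.13,.01):
        q=a[m&(abs(r-r0)<.005)]
        if len(q)>5: out.append((q.max()+q.min())/2)
    return np.round(out,3),np.median(out)
print(f(), "start was about -0.04")
E
python3 -m crank '[[0.2,0,-0.2,0,0.07,0,0],[0.4,0,-0.4,0,0.14,0,0],[0.6,0,-0.6,0.01,0.22,0.01,0],[0.67,0,-0.68,0.02,0.28,0.02,0],[0.67,0,-0.68,0.02,0.28,0.02,0]]' | head -4
python3 ang.py; python3 ang.py
python3 - <<'E'
from h import *
s=sense(); print(R.from_quat(s["ee_rot"]).as_matrix().round(3), np.arctan2(s["tool_pos"][1]+.049,s["tool_pos"][0]-.409))
E
```

```text
t: 9.22
tool_pos: [0.5176, -0.0254, 0.1293]
ee_rot: [-0.089, 0.921, -0.036, -0.378]
wrist_force: [3.9, 1.4, -7.0]
(array([0.175, 0.2  , 0.205, 0.196, 0.21 , 0.196, 0.25 ]), np.float64(0.20009031919316936)) start was about -0.04
(array([0.179, 0.18 , 0.2  , 0.195, 0.192, 0.195, 0.233]), np.float64(0.19455806515194907)) start was about -0.04
[[-0.699 -0.189 -0.69 ]
 [-0.135  0.982 -0.133]
 [ 0.702  0.    -0.712]] 0.20150345605169978
```

```bash
python3 -m crank '[[0.08,0,-0.08,0,0.03,0,0],[0.17,0,-0.17,0.01,0.07,0.01,0],[0.17,0,-0.17,0.01,0.07,0.01,0]]' | head -4
python3 ang.py; python3 ang.py
python3 -m crank '[[0,0,0,-0.05,0,0.05,0],[0,0,0,-0.1,0,0.1,0],[0,0,0,-0.15,0,0.15,0],[0,0,0,-0.18,0,0.18,0],[0,0,0,-0.18,0,0.18,0]]' | head -4
```

```text
t: 9.57
tool_pos: [0.5173, -0.0244, 0.1292]
ee_rot: [-0.1, 0.92, -0.041, -0.377]
wrist_force: [5.5, 1.0, -7.3]
(array([0.205, 0.207, 0.208, 0.208, 0.201, 0.24 , 0.251]), np.float64(0.20812180538397299)) start was about -0.04
(array([0.207, 0.212, 0.205, 0.203, 0.211, 0.218, 0.262]), np.float64(0.2110701198432426)) start was about -0.04
t: 10.08
tool_pos: [0.5173, -0.0248, 0.119]
ee_rot: [-0.099, 0.92, -0.041, -0.377]
wrist_force: [6.3, 3.1, -6.0]
```

```bash
python3 -m crank '[[0,0,0,-0.04,0,0.04,0],[0,0,0,-0.07,0,0.07,0],[0,0,0,-0.1,0,0.1,0],[0,0,0,-0.1,0,0.1,0]]' | head -4
python3 ang.py
```

```text
t: 10.42
tool_pos: [0.5172, -0.0246, 0.1137]
ee_rot: [-0.099, 0.92, -0.041, -0.377]
wrist_force: [6.6, 2.7, -4.8]
(array([0.222, 0.224, 0.23 , 0.21 , 0.202, 0.224, 0.258]), np.float64(0.22370916639753496)) start was about -0.04
```

```bash
python3 -m crank '[[0,0,0,-0.04,0,0.04,0],[0,0,0,-0.08,0,0.08,0],[0,0,0,-0.12,0,0.12,0],[0,0,0,-0.12,0,0.12,0]]' | head -4
python3 -m crank '[[0,0,0,-0.04,0,0.04,0],[0,0,0,-0.08,0,0.08,0],[0,0,0,-0.12,0,0.12,0],[0,0,0,-0.12,0,0.12,0]]' | head -4
python3 ang.py
```

```text
t: 10.8
tool_pos: [0.5171, -0.0246, 0.1071]
ee_rot: [-0.099, 0.92, -0.041, -0.377]
wrist_force: [6.1, 2.9, -3.5]
t: 11.13
tool_pos: [0.5152, -0.0258, 0.1004]
ee_rot: [-0.098, 0.919, -0.041, -0.38]
wrist_force: [-0.5, 0.3, 0.5]
(array([0.255, 0.255, 0.253, 0.236, 0.215, 0.222, 0.252]), np.float64(0.2517248496085408)) start was about -0.04
```

```bash
python3 - <<'E'
from h import *
s=snapshot("scene"); cv2.imwrite("pics/drop.png",cv2.resize(s["image"][140:240,240:340],(500,500),interpolation=3))
E
python3 rel.py .01 .255 0; python3 rel.py -.03 .255 0
```

```text
11.2333 tgt [ 0.5389 -0.0206  0.1069] rel [0.0, 0.03, -0.01, -0.3, -0.0, -0.53] force [0.9 0.3 0.1] q [-0.22  1.07  0.3   1.31 -0.08  1.56  1.86]
11.2333 tgt [ 0.5665 -0.0146  0.1352] rel [0.0, 0.03, -0.01, -0.31, -0.0, -1.53] force [0.9 0.3 0.1] q [-0.22  1.07  0.3   1.31 -0.08  1.56  1.86]
```

View pics/drop.png

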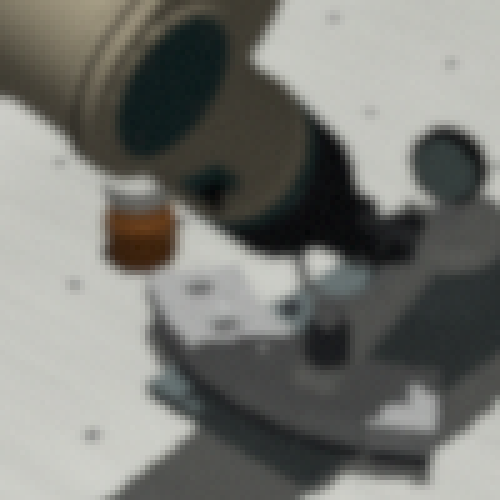

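The ring is low again and the sleeve is at about (305,208). The force fell to zero at the same tip height as at home, so the pin has dropped. I centre the finger in the ring and withdraw.

```bash
python3 -m crank '[[0,0,0,-0.15,0,0,0],[0,0,0,-0.28,0,0,0],[0,0,0,-0.28,0,-0.4,0],[0,0,0,-0.28,0,-0.8,0],[0,0,0,-0.28,0,-1.2,0]]' | head -4
python3 -m crank '[[0,0,0,0,0,-0.6,0],[0,0,0,0,0,-1.3,0],[0,0,0,0,0,-2,0],[0,0,0,0,0,-2.8,0],[0,0,0,0,0,-3.2,0]]' | head -4
```

```text
t: 11.65
tool_pos: [0.5576, -0.0158, 0.1262]
ee_rot: [-0.099, 0.919, -0.041, -0.379]
wrist_force: [0.1, 0.5, 0.8]
t: 12.07
tool_pos: [0.6291, 0.0007, 0.2075]
ee_rot: [-0.101, 0.925, -0.043, -0.363]
wrist_force: [0.4, -0.8, 0.3]
```

```bash
python3 ang.py; python3 ang.py; python3 - <<'E'
from h import *
s=snapshot("scene"); t=snapshot("top"); C=cloud(s)
b=(abs(C[...,0]-.54)<.05)&(abs(C[...,1]+.02)<.05)&(C[...,2]>.088)&(C[...,2]<.16)
P=C[b]; print(len(P),np.percentile(P,[2,50,98],0).round(4).tolist())
for t_ in ("jar","blank_flange"):
    for m in mark_of("scene",t_)[:1]: print(t_,at_height(s,*m["at"],0).round(3))
cv2.imwrite("pics/end.png",np.hstack([cv2.resize(i,(400,400),interpolation=3) for i in (s["image"][140:260,240:360],t["image"][120:260,275:415])]))
E
```

```text
(array([0.25 , 0.251, 0.249, 0.235, 0.206, 0.219, 0.259]), np.float64(0.2485446248315863)) start was about -0.04
(array([0.258, 0.249, 0.25 , 0.232, 0.213, 0.213, 0.256]), np.float64(0.24922960881068773)) start was about -0.04
146 [[0.5216, -0.0457, 0.0896], [0.547, -0.0139, 0.1118], [0.5688, 0.0092, 0.1364]]
jar [ 0.487 -0.231  0.   ]
blank_flange [0.472 0.138 0.   ]
```

View pics/end.png

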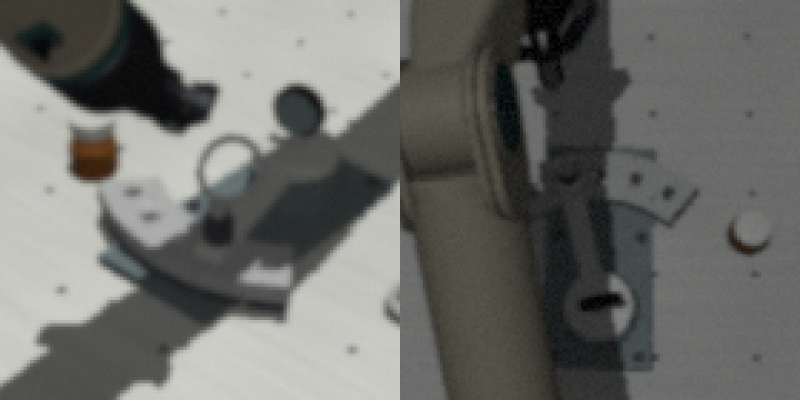

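The finger is clear and the ring sits at its home height, with its top at 0.136 as before. Its centre is at y = −0.018, which is what one hole would give. The jar and flange are unmoved.

```bash
python3 -c "
from cell import *
print(close_job())"
```

```text
the job is handed in; nothing more can be done
None
```

I turned the mirror one hole towards the smaller orange instrument, and the camera measurements show the pin dropped home and the fingers clear of the ring. The jar and blank flange show no sign of having moved. I handed the job in at about 12 s, and it returned no verdict.

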